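Snap the sprung catch of a gauge case

ROBOT

A 6-joint arm with a two-finger parallel gripper is mounted at the origin on a cart in front of the work surface, level with it; the furniture and walls round the work are solid. World frame = base frame: x ahead of the robot, y to its left, z up, the work surface at z = 0. Lengths are in m, angles in rad, forces in N, time in s.
With the tool pointing down it reaches from about 0.425 to 0.95 m from the base axis. Payload 3.5 kg.
Tool frame: the origin (TCP) lies at the very end of the fingers, on their centre line; the grasp point (between the pads) lies 19 mm behind it (tcp_to_grasp is the distance from the TCP to the grasp point, in m); x points along the fingers, y is the direction in which the jaws open and shut, and the axes are right-handed (so a half turn about x gives the same grasp; the last joint's range is limited). The gripper opens to 85 mm and grips with 20 to 120 N. Pads are 22 mm wide; open, the fingers measure 114 mm over their backs; the gripper's body (76 mm by 85 mm) begins 54 mm behind the grasp point. The pads swing forward as they close: fully open they stand 13 mm farther back than shut.
Start: joints at [1.094, 0.286, 1.577, -0, 1.279, -0.15], TCP at [0.217, 0.639, 0.231] pointing down, gripper open.
Joint ranges: [-2.77, 2.77], [-0.9, 2.22], [0.21, 2.48], [-1.53, 4.67], [0.24, 2.81], [-2.84, 2.84]. Speed limits (rad/s): [2.79, 2.79, 3.14, 3.14, 3.14, 3.14].

INTERFACE

Orientations are given as a unit quaternion [x, y, z, w].
In Python, from bench import * gives the robot as it stands.
- The arm moves only by the tool apply_moves, never from a script. Its argument "moves" is a list of rows, each a list of 5 numbers: the finger opening in mm, from 0 to 85.4, then the shift along the tool's x, y, z in mm, then the turn about the tool's x in degrees. A call has exactly 5 rows; each row shifts and turns the commanded pose from where the row before left it, along the tool's axes as they then stand; what a row does not reach is not made up. A row lasts 1/8 s, in which the tool goes at most 62.5 mm and 10.7 degrees, less where a joint would pass 70% of its speed; a pose out of reach is approached as far as the arm can. A call is refused whole if a number of a shift passes 62.5 or a number of a turn 10.7, either way. A call with a gripper value outside its range is refused whole. The fingers move at their own pace and stop on an object; the grip force is fixed at half the most. Time passes only in rows, so rows that do not move let the fingers close, or fill a call up. It gives the time, the measured TCP pose, the force and the opening at its end, in the units of the state.
- get_obs(): the state, without advancing time (a new reading comes with each control period).
- read_camera(name): name is "scene" or "top" or "wrist"; returns (picture, depth): 480x640x3 uint8, blue, green, red; 480x640 float32, m along the optical axis (not along the pixel's ray), 0 where there is no reading.
- camera_info(name): a dict with "K" (3x3 intrinsics, pixels), "rvec" (rotation vector, rad) and "tvec" (3), from world to camera coordinates, as OpenCV has them. Camera axes: x right, y down, z forward; pixel columns grow to the right and rows downward; lengths in m; the calibration is good to about 2 mm. The wrist camera is an equidistant fisheye: a pixel r from the principal point sees the ray r / f radians off the axis. A picture is of the moment at which its call begins: read the wrist's pose just before it. camera_info takes no time and is no camera call; for the wrist camera it gives the pose at the moment of the call.
- job_done(): hands the job in, once; it reports no verdict.
The state is a dict: "time": time; "joint_positions": joint angles; "qd": joint speeds; "joint_torque": joint torques, N m; "ee_pos": TCP position; "eef_rot": TCP orientation; "force": force on the tool from outside, world axes, zero at the start; "torque": the same for the moment, N m; "opening": finger opening in m.
Only numpy, scipy, OpenCV 4.12 (cv2) and the standard library are available. Lean on these libraries where they do the work, as an engineer would, in place of code of your own. Each camera call takes 0.05 s, during which the arm holds its last target.

TASK

Three blue gauge cases are put away on the work table, but one of them is not latched: its orange front catch has sprung open and sticks out. Find that case and press its catch down until it snaps shut flat against the front of the case. Do not touch the catches of the two cases that are latched already.

Things in the scene. Friction and masses are not known exactly. Their poses are not given: they have to be found in the camera images.
- catch_a: Orange catch flap of one of 3 identical shut blue cases (116 deep, 190 wide, 36 high, fixed, front toward the robot); which is open varies by place. 38 wide, 4 thick (lip 7), 29 mm from hinge to lip. Origin: mid hinge axis, 32 mm above the table, 4 mm before the case front. y: along the hinge, level. z: from lip to hinge; z up = latched, flap hanging flat on the front; x then points to the case's back.
- catch_b: Same flap on another case. Open, it is turned about 1.75 rad about y, outward and up: it sticks out before the case, 10 degrees above level, z axis tipped 1.75 rad from vertical, lip 28 mm out from the hinge and 38 mm above the table. y keeps its direction. A push down of 3 to 10 N, 15 mm out from the hinge, closes it; under 0.95 rad it snaps flat by itself and stays; released sooner it springs open.
- catch_c: Same flap on another case. Latched or open as told for the other two; one of the three is open, seen from how it stands. When the flap is shut its lip is 4 mm above the table and its face 3 mm before the hinge axis (lip 6 mm); shut fingers brought straight down with their middle about 17 mm before the hinge axis, to 14 mm above the table, shut it.

How it is judged:
By the outcome, as a careful person would: the job done as asked, in the order asked, and still so for the second after the job is handed in, with the robot touching nothing.
It also fails if it takes over 29 s, if anything falls off the work surface, if the arm or the gripper's body presses on something with over 40 N, if the wrist force passes 120 N, or if a joint passes its speed limit or range.

## Working session

There is one attempt and no reset: what is moved stays moved. The work goes in short steps, Python scripts to look and compute and a tool call to move; the robot and the scene stay as the last step left them, time stands still between calls to the robot, and variables do not carry over. Pictures are saved under pics/ and viewed, and the job is handed in when it is done.

Besides the shell and the picture viewer there is one more tool, called after "Request:" by a JSON object that holds its "op" and its "data", one argument or row to a line. apply_moves: Moves the arm, as the interface text tells. Its arguments: {"type":"object","properties":{"moves":{"type":"array"}},"required":["moves"]}

```bash
mkdir -p pics; python3 - <<'E'
from bench import *
import cv2,numpy as np
o=get_obs();print(o['time'],o['ee_pos'],o['eef_rot'],o['opening'])
for n in['scene','top']:
    p,d=read_camera(n);cv2.imwrite(f'pics/{n}0.png',p);np.save(f'{n}0.npy',d);print(n,camera_info(n))
E
```

```text
0.0 [0.21631903 0.63870554 0.22994212] [ 0.11421367  0.69794227 -0.11580446  0.69743899] 0.08525533566379213
scene {'K': array([[437.47307663,   0.        , 321.76409043],
       [  0.        , 437.47307663, 238.60868805],
       [  0.        ,   0.        ,   1.        ]]), 'rvec': array([ 1.93926375, -0.9692854 ,  0.56477176]), 'tvec': array([-0.27370876,  0.24763898,  0.79975606])}
top {'K': array([[576.50919435,   0.        , 315.08088874],
       [  0.        , 576.50919435, 245.36392893],
       [  0.        ,   0.        ,   1.        ]]), 'rvec': array([ 2.13103488, -2.15284441,  0.16818683]), 'tvec': array([0.01109268, 0.48604167, 1.26747052])}
```

View pics/scene0.png

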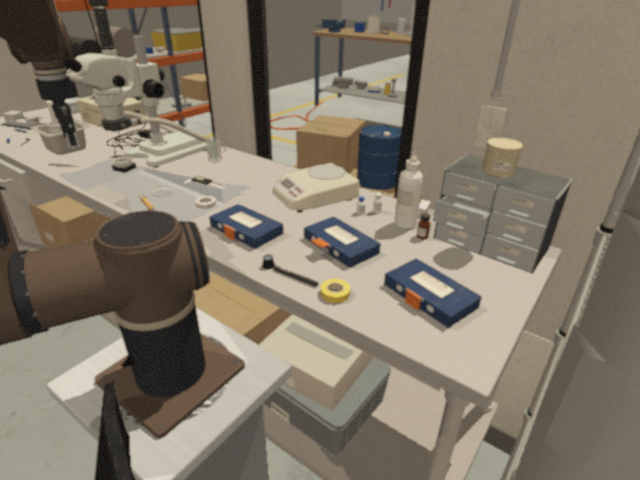

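View pics/top0.png

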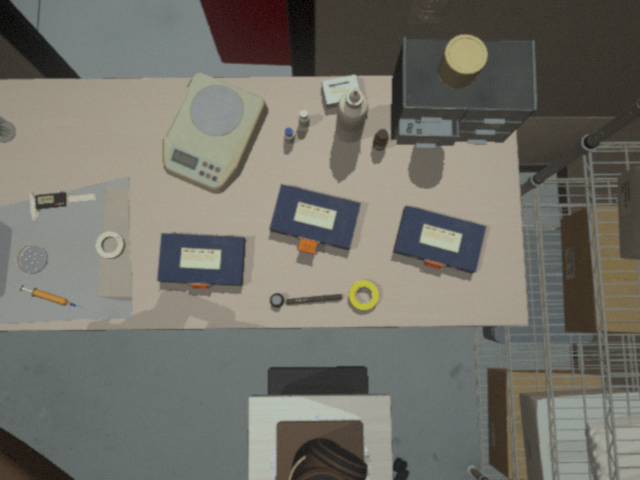

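The middle case's catch, at about (308,246) in the top view, sticks out. The catches at (200,286) and (433,264) look flat. I'll enlarge these to measure.

```bash
cat > h.py <<'E'
import cv2,numpy as np
from bench import *
def ray(n,u,v,z):
    c=camera_info(n);R=cv2.Rodrigues(c['rvec'])[0];C=-R.T@c['tvec']
    d=R.T@np.linalg.inv(c['K'])@np.array([u,v,1.]);return C+d*(z-C[2])/d[2]
def dep(n,d,u,v):
    c=camera_info(n);R=cv2.Rodrigues(c['rvec'])[0]
    return R.T@(np.linalg.inv(c['K'])@np.array([u,v,1.])*d[v,u]-c['tvec'])
E
python3 - <<'E'
from h import *
p=cv2.imread('pics/top0.png');c=p[175:265,260:370];cv2.imwrite('pics/c1.png',cv2.resize(c,None,fx=6,fy=6,interpolation=cv2.INTER_CUBIC))
p=cv2.imread('pics/scene0.png');c=p[200:320,200:480]
cv2.imwrite('pics/c2.png',cv2.resize(c,None,fx=2.8,fy=2.8,interpolation=cv2.INTER_CUBIC))
E
```

```text
(no output)
```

View pics/c1.png

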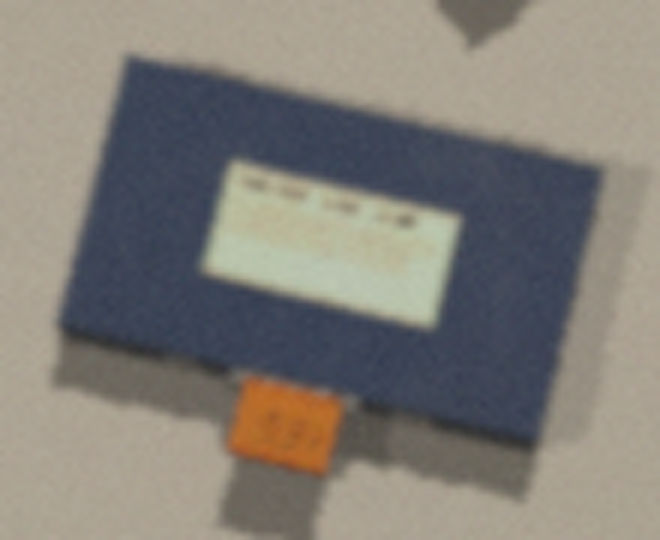

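View pics/c2.png

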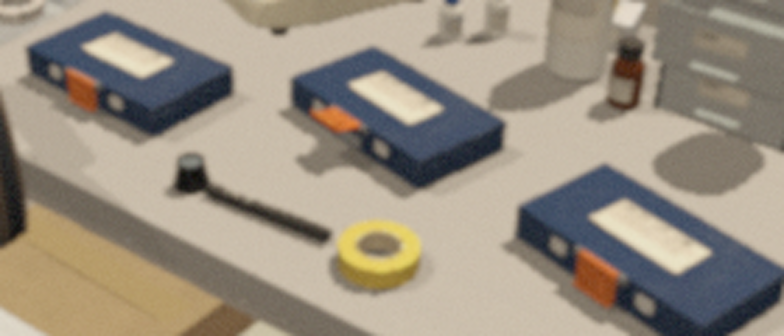

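The crops confirm it: the middle flap sticks out with a shadow under it, and the outer two hang flat. Next I'll work out its pose.

```bash
python3 - <<'E'
from h import *
f=lambda u,v,z:ray('top',260+(u+.5)/6-.5,175+(v+.5)/6-.5,z)
P=[f(u,v,.036) for u,v in[(127,58),(602,168),(535,440),(62,328)]]
for a in P:print(a.round(4))
for i in range(4):print('side',np.linalg.norm(P[i]-P[(i+1)%4]).round(4))
ax=P[3]-P[2]+P[0]-P[1];ax/=np.linalg.norm(ax) # left
fr=np.array([-abs(ax[1]),0,0]);n=np.array([-ax[1],ax[0],0]) 
print('left',ax,'front',n)
mid=(P[3]+P[2])/2;C=sum(P)/4;cf=C+n*np.sign(n@(mid-C))*.058
print('frontmid',mid,cf)
F=[f(u,v,z) for u,v,z in[(248,378,.035),(345,397,.035),(328,473,.041),(230,452,.041)]]
for a in F:print('flap',a.round(4))
fm=sum(F)/4;print('flapmid',fm,'dist out',n@(fm-cf)*np.sign(n@(mid-C)),'lat',ax@(fm-cf))
for a in F: print((n@(a-cf)*np.sign(n@(mid-C))).round(4),(ax@(a-cf)).round(4))
d=np.load('top0.npy')
for u,v in[(308,243),(307,250),(315,215),(290,200),(300,265)]:print(u,v,dep('top',d,u,v).round(4))
nn=n*np.sign(n@(mid-C));h=cf+nn*.004;lat=ax@(fm-cf)
t=h+nn*.017+ax*lat;t[2]=0;print('target',t)
o=get_obs()
from scipy.spatial.transform import Rotation as Ro
R=Ro.from_quat(o['eef_rot']).as_matrix();print(R.round(3));print('y ang',np.degrees(np.arctan2(R[1,1],R[0,1])),'hinge ang',np.degrees(np.arctan2(ax[1],ax[0])))
E
```

```text
[0.6297 0.0838 0.036 ]
[ 0.5846 -0.0977  0.036 ]
[ 0.4798 -0.0701  0.036 ]
[0.5245 0.1086 0.036 ]
side 0.187
side 0.1085
side 0.1842
side 0.1081
left [0.24207974 0.97025636 0.        ] front [-0.97025636  0.24207974  0.        ]
frontmid [0.5021526  0.01924642 0.036     ] [0.49839044 0.02018372 0.036     ]
flap [0.5048 0.0381 0.035 ]
flap [0.4971 0.0015 0.035 ]
flap [0.4673 0.0082 0.041 ]
flap [0.4756 0.045  0.041 ]
flapmid [0.48618283 0.0232009  0.038     ] dist out 0.012574905545137106 lat -2.7775398767471098e-05
-0.0018 0.019
-0.0033 -0.0185
0.0273 -0.0191
0.0281 0.0185
308 243 [0.4917 0.0221 0.0374]
307 250 [0.4754 0.0245 0.0398]
315 215 [0.5569 0.0056 0.0344]
290 200 [0.5926 0.0627 0.0347]
300 265 [0.4457 0.0413 0.005 ]
target [0.47800833 0.02524044 0.        ]
[[-0.001  0.321  0.947]
 [-0.002  0.947 -0.321]
 [-1.    -0.002 -0.   ]]
y ang 71.27663310381001 hinge ang 75.99067920571197
```

Request:
{"op": "apply_moves", "data": {
  "moves": [
    [0,0,-44,40,0],
    [0,0,-44,40,0],
    [0,0,-44,40,0],
    [0,0,-44,40,0],
    [0,0,-44,40,0]
  ]
}}

```text
time: 0.72
ee_pos: [0.3356, 0.3648, 0.2309]
eef_rot: [0.115, 0.698, -0.115, 0.698]
force: [0.5, 0.3, -0.3]
opening: 0.0004
```

Request:
{"op": "apply_moves", "data": {
  "moves": [
    [0,0,-44,40,0],
    [0,0,-44,40,0],
    [0,0,-44,40,0],
    [0,0,-44,40,0],
    [0,0,0,0,-4.7]
  ]
}}

```text
time: 1.35
ee_pos: [0.4316, 0.1451, 0.231]
eef_rot: [0.088, 0.702, -0.088, 0.702]
force: [-0.5, 1.2, 0.2]
opening: -0.0
```

```bash
cat >> h.py <<'E'
from scipy.spatial.transform import Rotation as Ro
def go(x,y,z):
    o=get_obs();R=Ro.from_quat(o['eef_rot']).as_matrix()
    print(o['time'],o['ee_pos'].round(4),o['opening'],'F',np.round(o['force'],2),'yang',np.degrees(np.arctan2(R[1,1],R[0,1])).round(2),'tilt',R[:,0].round(4))
    print('mm',(R.T@(np.array([x,y,z])-o['ee_pos'])*1000).round(1))
E
python3 - <<'E'
from h import *
go(.4812,.0245,.08)
E
```

```text
1.35 [0.4316 0.1451 0.231 ] -3.0146155640447657e-06 F [-0.51  1.25  0.22] yang 75.71 tilt [-2.e-04 -7.e-04 -1.e+00]
mm [ 151.1 -104.5   77.8]
```

Request:
{"op": "apply_moves", "data": {
  "moves": [
    [0,0,-47,35,0],
    [0,0,-47,35,0],
    [0,40,-10,8,0],
    [0,55,0,0,0],
    [0,55,0,0,0]
  ]
}}

```text
time: 1.98
ee_pos: [0.4809, 0.0284, 0.0799]
eef_rot: [0.087, 0.701, -0.087, 0.702]
force: [0.7, -0.2, -1.0]
opening: 0.0001
```

```bash
python3 - <<'E'
from h import *
go(.4812,.0245,.08)
for n in['scene','top','wrist']:
    p,d=read_camera(n);cv2.imwrite(f'pics/{n}1.png',p)
p=cv2.imread('pics/scene1.png')[180:300,250:410];cv2.imwrite('pics/c3.png',cv2.resize(p,None,fx=5,fy=5,interpolation=cv2.INTER_CUBIC))
go(.4812,.0245,.08)
E
```

```text
1.975 [0.4809 0.0284 0.0799] 9.916544394281522e-05 F [ 0.68 -0.17 -0.97] yang 75.92 tilt [ 9.e-04 -1.e-04 -1.e+00]
mm [-0.1 -3.7  1.2]
2.125 [0.4779 0.0293 0.0783] -6.028241595972447e-05 F [ 0.83 -0.03  0.39] yang 75.97 tilt [-0.0086  0.0013 -1.    ]
mm [-1.7 -3.8  4.4]
```

View pics/c3.png

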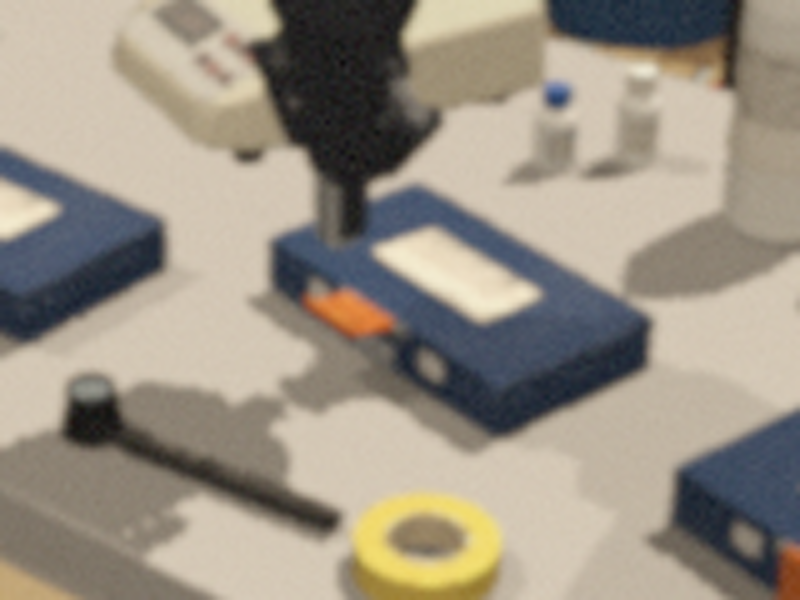

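View pics/wrist1.png

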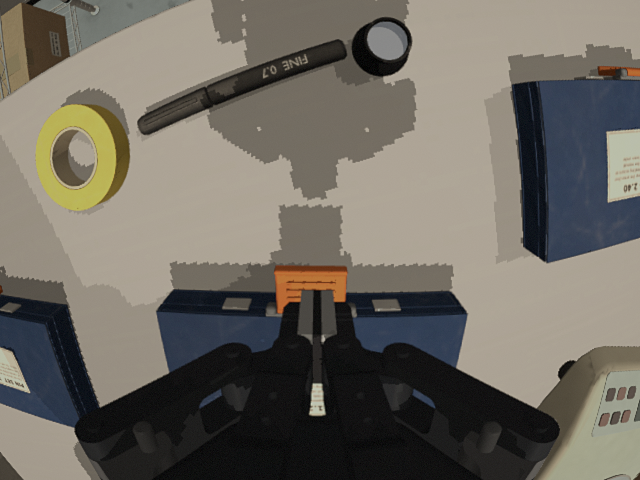

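The wrist view shows the shut fingers at (318,300), over the orange flap (275–347 wide) and about centred on it. I'll let the arm settle, nudge it, and check the lip from the wrist camera.

Request:
{"op": "apply_moves", "data": {
  "moves": [
    [0,0,-3,2,0],
    [0,0,0,0,0],
    [0,0,0,0,0],
    [0,0,0,0,0],
    [0,0,0,0,0]
  ]
}}

```text
time: 2.75
ee_pos: [0.4822, 0.0255, 0.0816]
eef_rot: [0.086, 0.702, -0.086, 0.702]
force: [-0.7, -0.1, -0.3]
opening: 0.0
```

```bash
python3 - <<'E'
from h import *
go(.4812,.0245,.08)
c=camera_info('wrist');p,d=read_camera('wrist');cv2.imwrite('pics/wrist2.png',p);go(.4812,.0245,.08)
np.savez('w2.npz',**{k:np.array(v) for k,v in c.items() if k in('K','rvec','tvec')});np.save('w2d.npy',d)
cv2.imwrite('pics/c4.png',cv2.resize(p[240:340,250:390],None,fx=5.5,fy=5.5,interpolation=cv2.INTER_CUBIC))
E
```

```text
2.75 [0.4822 0.0255 0.0816] 2.3909692922871057e-05 F [-0.7  -0.09 -0.25] yang 75.98 tilt [ 5.e-04 -1.e-04 -1.e+00]
mm [ 1.6 -1.2 -0.8]
2.8 [0.4822 0.0255 0.0815] -3.686510458687998e-05 F [-0.73 -1.61 -0.59] yang 75.98 tilt [ 2.e-04 -0.e+00 -1.e+00]
mm [ 1.5 -1.2 -0.7]
```

View pics/c4.png

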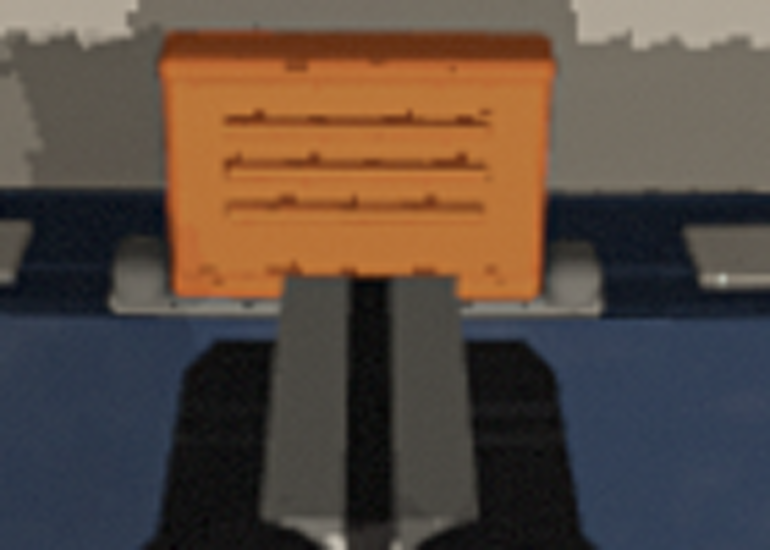

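```bash
python3 - <<'E'
from h import *
w=np.load('w2.npz');K=w['K'];R=cv2.Rodrigues(w['rvec'])[0];C=-R.T@w['tvec']
def f(u,v,z):
    u=250+(u+.5)/5.5-.5;v=240+(v+.5)/5.5-.5
    q=cv2.fisheye.undistortPoints(np.array([[[u,v]]],float),K,np.zeros(4))[0,0]
    d=R.T@np.array([q[0],q[1],1]);return C+d*(z-C[2])/d[2]
n=np.array([-.970,.242,0]);a=np.array([.242,.970,0]);T=np.array([.4822,.0255,0])
for nm,u,v,z in[('lipL',160,62,.041),('lipR',555,65,.041),('hL',175,298,.035),('hR',545,298,.035),('kn',135,270,.035),('kn',575,270,.035),('edge',50,318,.036),('edge',700,318,.036)]:
    p=f(u,v,z);print(nm,p.round(4),'out rel tcp',(n@(p-T)*1000).round(1),'lat',(a@(p-T)*1000).round(1))
E
```

```text
lipL [0.4657 0.0092 0.041 ] out rel tcp 12.0 lat -19.8
lipR [0.4752 0.0457 0.041 ] out rel tcp 11.7 lat 17.9
hL [0.4932 0.0022 0.035 ] out rel tcp -16.3 lat -19.9
hR [0.5025 0.0394 0.035 ] out rel tcp -16.3 lat 18.4
kn [ 0.4891 -0.0009  0.035 ] out rel tcp -13.1 lat -23.9
kn [0.5001 0.043  0.035 ] out rel tcp -13.1 lat 21.3
edge [ 0.492 -0.011  0.036] out rel tcp -18.3 lat -33.0
edge [0.5084 0.0546 0.036 ] out rel tcp -18.4 lat 34.6
```

Wrist and top estimates agree to about 2 mm, and the TCP is 14.5–16 mm before the hinge. I'll shift 2 mm outward and lower.

Request:
{"op": "apply_moves", "data": {
  "moves": [
    [0,15,-1,-2,0],
    [0,15,0,0,0],
    [0,5,0,0,0],
    [0,0,0,0,0],
    [0,0,0,0,0]
  ]
}}

```text
time: 3.42
ee_pos: [0.4804, 0.0249, 0.0466]
eef_rot: [0.086, 0.702, -0.086, 0.702]
force: [0.5, -0.4, 0.9]
opening: 0.0001
```

```bash
python3 - <<'E'
from h import *
go(.4805,.0248,.014)
E
```

```text
3.425 [0.4804 0.0249 0.0466] 6.49366052881425e-05 F [ 0.49 -0.4   0.9 ] yang 75.98 tilt [ 6.e-04 -1.e-04 -1.e+00]
mm [32.6 -0.1  0.2]
```

Request:
{"op": "apply_moves", "data": {
  "moves": [
    [0,5,0,0,0],
    [0,5,0,0,0],
    [0,5,0,0,0],
    [0,4,0,0,0],
    [0,4,0,0,0]
  ]
}}

```text
time: 4.05
ee_pos: [0.4794, 0.0251, 0.0226]
eef_rot: [0.086, 0.702, -0.086, 0.701]
force: [0.1, -0.7, 0.1]
opening: -0.0001
```

Request:
{"op": "apply_moves", "data": {
  "moves": [
    [0,4,0,0,0],
    [0,3,0,0,0],
    [0,2,0,0,0],
    [0,0,0,0,0],
    [0,0,0,0,0]
  ]
}}

```text
time: 4.68
ee_pos: [0.4801, 0.025, 0.0144]
eef_rot: [0.086, 0.702, -0.086, 0.702]
force: [0.3, 0.4, 0.3]
opening: -0.0001
```

```bash
python3 - <<'E'
from h import *
go(.4805,.0248,.014)
p,d=read_camera('scene');cv2.imwrite('pics/c5.png',cv2.resize(p[200:290,280:400],None,fx=5,fy=5,interpolation=cv2.INTER_CUBIC))
E
```

```text
4.675 [0.4801 0.025  0.0144] -5.6614764171531226e-05 F [0.32 0.41 0.31] yang 75.98 tilt [ 3.e-04 -1.e-04 -1.e+00]
mm [ 0.4 -0.1  0.4]
```

View pics/c5.png

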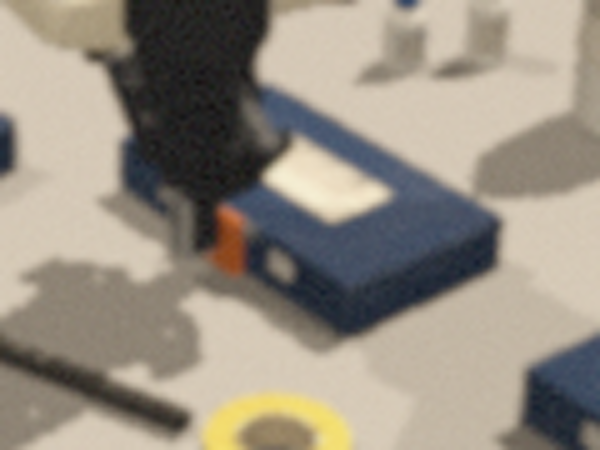

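The flap, at about (230,240) in the crop, now hangs flat and the force is near zero. I'll back off outward and rise.

Request:
{"op": "apply_moves", "data": {
  "moves": [
    [0,0,0,-4,0],
    [0,-20,0,-2,0],
    [0,-40,0,0,0],
    [0,-55,0,0,0],
    [0,-40,60,0,0]
  ]
}}

```text
time: 5.35
ee_pos: [0.4877, 0.0755, 0.1671]
eef_rot: [0.088, 0.7, -0.088, 0.703]
force: [1.6, 0.5, -0.3]
opening: 0.0001
```

Request:
{"op": "apply_moves", "data": {
  "moves": [
    [0,0,60,0,0],
    [0,0,60,0,0],
    [0,0,0,0,0],
    [0,0,0,0,0],
    [0,0,0,0,0]
  ]
}}

```text
time: 5.98
ee_pos: [0.5155, 0.1922, 0.1637]
eef_rot: [0.087, 0.702, -0.087, 0.702]
force: [-1.1, -0.6, 0.5]
opening: 0.0004
```

```bash
python3 - <<'E'
from h import *
go(.48,.025,.2)
p,d=read_camera('scene');a=cv2.resize(p[195:325,200:480],None,fx=2.8,fy=2.8,interpolation=cv2.INTER_CUBIC)
p,d=read_camera('top');b=cv2.resize(p[220:300,150:500],(784,179),interpolation=cv2.INTER_CUBIC)
cv2.imwrite('pics/c6.png',np.vstack([a,b]))
E
```

```text
5.975 [0.5155 0.1922 0.1637] 0.00043872049956960294 F [-1.08 -0.65  0.5 ] yang 75.89 tilt [-6.e-04 -3.e-04 -1.e+00]
mm [ -36.2 -170.8    6.3]
```

View pics/c6.png

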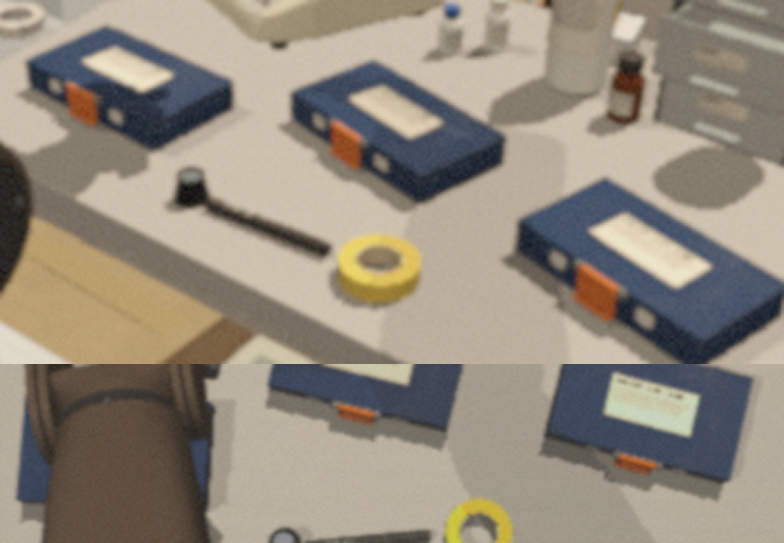

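All three catches now hang flat (middle one at (347,146) in the crop), and the robot is clear of everything.

```bash
python3 -c "
from bench import *
print(job_done())"
```

```text
the job is handed in; nothing more can be done
None
```

The open catch was on the middle case. I pressed it down with the shut fingers, about 17 mm before the hinge and down to 14 mm above the table. It snapped shut, and I handed the job in at about 6.1 s.

- **Last checks:** the final pictures show the middle catch hanging flat after the arm backed away. The other two also look flat in the scene view; the arm hid the left case in the top view. The robot touched nothing, with the wrist force at about 1 N or less.
- **Disagreements:** the top and wrist cameras placed the hinge within about 2 mm of each other. The case measured about 108 x 186 mm in the top view against the given 116 x 190 mm, so I placed the hinge from the front edge and the lip. I saw no closing force, because force was only read at the end of each five-row move; the picture is the evidence that it latched.

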